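Stroke the proof press carriage end to end after clearing its bed

TASK

The proof press has just been put back together and its carriage has to be felt for sticky spots. First take the metal block off the press bed and lay it flat in the wooden tray; then throw the carriage lock fully open, push the carriage slowly by its handle all the way to the far stop and slowly all the way back home, and lock it there again. Leave the other things on the table where they are.

Things in the scene. Friction and masses are not known exactly. Their poses are not given: they have to be found in the camera images.
- press: Fixed tabletop proof press, grey iron, 212 wide (its x) by 384 long (its y) mm. Origin: centre of its footprint on the table; x points across the press, away from the lock; y points along the bed from the home end to the far end; z up. Flat bed, top 40 mm above the table, between two steel bearers (rails) 20 mm wide whose inner faces are at x = -78 and +78 mm and whose tops are at z = 60 mm; an end bar at each end (y = -185 and +185 mm, 14 mm thick, top at z = 74 mm).
- bed_mid (a point): Centre of the bed's top surface (press x = 0, y = 0, z = 40 mm).
- carriage (a joint): Carriage travel along press +y, m: 0 = home stop, 0.22 = far stop. Friction about 3 N plus 10 N per m/s; stays where left; not to be run faster than 0.3 m/s. It spans x = -94 to +94 mm and y = -170 to -70 mm at home: cheeks up to z = 124 mm, 60 mm cylinder between them, tie plate up to z = 133 mm, handle above. With the lock shut it can move only about 5 mm.
- push_handle (a point): Middle of the carriage's handle: a dark wooden bar of 18 mm diameter, 136 mm long, lying across the press (along its x) at z = 170 mm, on two thin upright posts 48 mm either side of its middle; the free height between bar and tie plate is 28 mm. At home it is at press y = -138 mm, at the far stop at y = +82 mm.
- lock (a joint): Angle of the carriage lock in rad: 0 = locked (the ball lever leans 36 degrees from upright in over the bed, and a steel tongue lies on the front bearer, in front of the carriage's cheek), 1.25 = fully open (the lever leans 36 degrees out from the press, towards -x). Stays where it is left; about 2 N at the ball moves it. It shuts only when the carriage is within about 5 mm of home.
- lock_ball (a point): Centre of the black ball, 24 mm diameter, at the end of the lock's lever, a steel rod of 10 mm diameter; the ball's centre moves on a 78 mm radius about lock_pivot in the press's x-z plane (locked: press x = -70, z = 135 mm; open: x = -161, z = 135 mm).
- lock_pivot (a point): Pivot of the lock, fixed on the front side of the press (x = -116, y = -26, z = 72 mm); its axis lies along the press's y. The bracket round it reaches up to z = 84 mm, from y = -65 to +9 mm and out to x = -132 mm.
- block: Blue-grey metal furniture block with H-shaped ends, 50 (its x) by 82 (its y) by 26 mm high, about 0.22 kg, lying on the press bed with its length across the bed. Origin: centre of its underside. Grasp it across the 50 mm.
- tray: Fixed flat open wooden tray on the table, 190 (its x) by 135 (its y) by 22 mm high, walls 6 mm, floor 6 mm thick. Origin: centre of its underside. A loose wooden strip 60 x 24 x 18 mm lies along the inside of its +x end wall, covering tray x = 58 to 86 mm.
- tray_floor (a point): Centre of the tray's inner floor, 6 mm above the table.
- tall_type: Bystander: lines of metal type behind the tray, 34x41x26 mm.
- stick: Bystander: flat steel composing stick near the front left edge, 48x190x20 mm.
- wide_type: Bystander: lines of metal type, to the left of the other type, 51x34x23 mm.
- wedge: Bystander: wooden wedge lying behind the press, 60x16x20 mm. (Two ink rollers stand fixed behind the press, one lying and 86 mm high, one 266 mm high near the left corner, and a wooden box 60 mm high and a flat T-shaped key lie fixed near the front edge, right of the press.)

How it is judged:
By the outcome, as a careful person would: the job done as asked, in the order asked, and still so for the second after the job is handed in, with the robot touching nothing.
It also fails if it takes over 72 s, if anything falls off the work surface, if the arm or the gripper's body presses on something with over 40 N, if the wrist force passes 120 N, or if a joint passes its speed limit or range.

ROBOT

A 6-joint arm with a two-finger parallel gripper is mounted at the origin on a cart in front of the work surface, level with it; the furniture and walls round the work are solid. World frame = base frame: x ahead of the robot, y to its left, z up, the work surface at z = 0. Lengths are in mm, angles in rad, forces in N, time in s.
With the tool pointing down it reaches from about 350 to 975 mm from the base axis. Payload 7.1 kg.
Tool frame: the origin (TCP) lies at the very end of the fingers, on their centre line; the grasp point (between the pads) lies ctrl.hold_point_z behind it (ctrl.hold_point_z is the distance from the TCP to the grasp point, in mm); z points along the fingers, y is the line along which they close (so a half turn about z gives the same grasp; the last joint's range is limited). The gripper opens to 88 mm and grips with 3 to 60 N. Pads are 20 mm wide; open, the fingers measure 115 mm over their backs; the gripper's body (75 mm by 178 mm) begins 61 mm behind the grasp point.
Start: joints at [1.256, 0.423, 1.63, -0, 1.089, -0.019], TCP at [182.159, 597.848, 188.775] pointing down, gripper open.
Joint ranges: [-3, 3], [-0.9, 2.11], [0.09, 2.58], [-1.31, 4.45], [0.11, 2.69], [-2.54, 2.54]. Speed limits (rad/s): [2.39, 2.39, 3.01, 3.14, 3.14, 3.14].

INTERFACE

Orientations are given as a rotation vector (axis times angle).
In Python, from workcell import ctrl gives the robot as it stands. The module is installed in compiled form; this text tells all that it offers.
- The arm moves only by the shell command python3 -m creep 'ROWS'. ROWS is JSON, a list of rows, each an object with "translation": the shift along the tool's x, y, z in mm, a list of three; "angular": the turn, a rotation vector about the tool's x, y, z in rad, a list of three; "jaw": the opening, from 0 (shut) to 1 (fully open). A call has exactly 8 rows; each row is the pose to reach, as a shift and turn from the pose commanded when the call began, along the tool's axes at that moment; what a row does not reach only later rows make up. A row lasts 1/8 s, in which the tool goes at most 62.5 mm and 10.7 degrees, less where a joint would pass 70% of its speed; a pose out of reach is approached as far as the arm can. A call with a gripper value outside its range is refused whole. The fingers move at their own pace and stop on an object; the grip force is fixed at half the most. Time passes only in rows, so rows that repeat a pose let the fingers close, or fill a call up. It gives the time, the measured TCP pose, the force, the opening and the grip force at its end, in the units of the state.
- ctrl.get_obs(): the state, without advancing time (a new reading comes with each control period).
- ctrl.get_image(name): name is "scene" or "side" or "wrist"; returns the picture (420x560x3 uint8, red, green, blue); there is no depth.
- ctrl.camera_info(name): a dict with "camera_matrix" (3x3 intrinsics, pixels), "world_from_camera" (4x4, takes a point from camera to world coordinates). Camera axes: x right, y up, looking along -z (the intrinsics and any distortion apply to the point x, -y, -z); pixel columns grow to the right and rows downward; lengths in mm; the calibration is good to about 2 mm. A picture is of the moment at which its call begins: read the wrist's pose just before it. camera_info takes no time and is no camera call; for the wrist camera it gives the pose at the moment of the call.
- ctrl.close_job(): hands the job in; it is judged then, once.
Trained networks look in the newest picture that a camera, given by its name, has taken for a name from the list of things; names that differ only in an ending like _2 or _b are one class to them, and where a whole thing is asked for, a point or a joint stands for the part that bears it (a point fixed in the world has none). Each returns a list of dicts, best first, with "score" (0 to 1); they miss things now and then, are a little off and sometimes report something else, mostly with a low value. They report only what shows in the picture. A call takes as long as a camera call.
- ctrl.look_for(camera, label): "rect" ([left, top, right, bottom] in pixels, round what is visible of it).
The state is a dict: "t": time; "qpos": joint angles; "qvel": joint speeds; "joint_torque": joint torques, N m; "ee_pos": TCP position; "orientation": TCP orientation; "ft_force": force on the tool from outside, world axes, zero at the start; "moment": the same for the moment, N m; "width": finger opening in mm; "grasp_force": force on a finger pad.
Only numpy, scipy, OpenCV 4.12 (cv2) and the standard library are available. Lean on these libraries where they do the work, as an engineer would, in place of code of your own. Each camera call takes 0.05 s, during which the arm holds its last target. There are 200 camera calls.

## Working session

There is one attempt and no reset: what is moved stays moved. The work goes in short steps, Python scripts to look and compute and a shell command to move; the robot and the scene stay as the last step left them, time stands still between calls to the robot, and variables do not carry over. Pictures are saved under pics/ and viewed, at most 10 in all, crops included, and the job is handed in when it is done.

```bash
mkdir -p pics
python3 - <<'E'
from workcell import ctrl
import cv2,numpy as np
o=ctrl.get_obs();print(o['t'],o['ee_pos'],o['orientation'],ctrl.hold_point_z,o['width'])
for c in ['scene','side','wrist']:
    im=ctrl.get_image(c);cv2.imwrite(f'pics/{c}0.png',im[:,:,::-1])
    i=ctrl.camera_info(c);print(c,{k:np.round(v,3).tolist() if not isinstance(v,str) else v for k,v in i.items()})
    for l in ['press','block','tray','lock_ball','push_handle','lock_pivot']:
        r=ctrl.look_for(c,l);print(l,[(np.round(d['rect']).tolist(),round(d['score'],2)) for d in r[:2]])
print(ctrl.get_obs()['t'])
E
```

```text
0.0 [181.9752718  597.27396624 187.98421757] [-4.62920144e-01 -3.10705157e+00  2.36421718e-03] 18.700000000000003 87.73258663311347
scene {'camera_matrix': [[429.409, 0.0, 287.199], [0.0, 429.409, 208.385], [0.0, 0.0, 1.0]], 'world_from_camera': [[0.733, 0.462, -0.499, 30.301], [-0.68, 0.505, -0.531, -614.3], [0.007, 0.729, 0.685, 848.795], [0.0, 0.0, 0.0, 1.0]]}
press [([355.0, 229.0, 363.0, 247.0], 0.68), ([230.0, 156.0, 337.0, 278.0], 0.64)]
block [([256.0, 174.0, 292.0, 193.0], 0.62)]
tray [([280.0, 280.0, 367.0, 338.0], 0.61)]
lock_ball [([234.0, 189.0, 258.0, 230.0], 0.5)]
push_handle [([249.0, 203.0, 329.0, 256.0], 0.97), ([352.0, 227.0, 361.0, 249.0], 0.34)]
lock_pivot [([229.0, 154.0, 334.0, 279.0], 0.8)]
side {'camera_matrix': [[387.817, 0.0, 285.486], [0.0, 387.817, 209.997], [0.0, 0.0, 1.0]], 'world_from_camera': [[-1.0, 0.0, 0.021, 590.591], [0.018, -0.493, 0.87, 969.648], [0.011, 0.87, 0.493, 705.942], [0.0, 0.0, 0.0, 1.0]]}
press [([211.0, 186.0, 336.0, 304.0], 0.83)]
block [([241.0, 250.0, 277.0, 274.0], 0.63)]
tray [([212.0, 187.0, 339.0, 306.0], 0.75), ([296.0, 192.0, 343.0, 216.0], 0.64)]
lock_ball [([304.0, 218.0, 328.0, 253.0], 0.52), ([208.0, 185.0, 337.0, 305.0], 0.5)]
push_handle [([264.0, 181.0, 334.0, 238.0], 0.73)]
lock_pivot [([205.0, 183.0, 334.0, 304.0], 0.88)]
wrist {'camera_matrix': [[340.34, 0.0, 282.144], [0.0, 340.34, 210.935], [0.0, 0.0, 1.0]], 'world_from_camera': [[0.293, -0.922, -0.255, 111.836], [0.956, 0.282, 0.078, 619.719], [-0.0, -0.267, 0.964, 384.756], [0.0, 0.0, 0.0, 1.0]]}
press []
block []
tray []
lock_ball []
push_handle []
lock_pivot []
1.05
```

View pics/scene0.png

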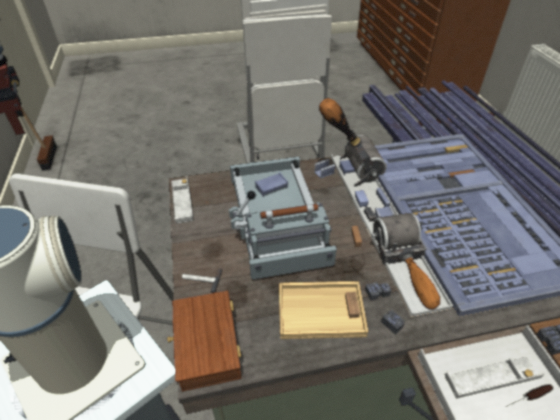

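View pics/side0.png

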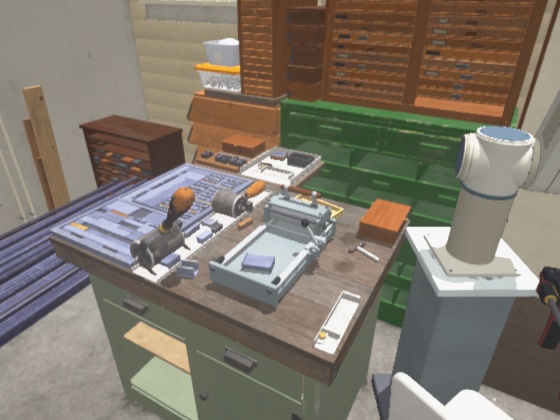

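The scene view shows the press at about (230–335, 156–275), the blue-grey block at (272, 184), the handle at (288, 211), the lock ball at (251, 195) and the tray at (280–367, 280–336) with its strip at the right end. The side view shows the same layout, with the block at (259, 262). I'll enlarge both for accurate features.

Run:
```python
import cv2
a=cv2.imread('pics/scene0.png')[145:345,220:380];cv2.imwrite('pics/a.png',cv2.resize(a,None,fx=3,fy=3,interpolation=cv2.INTER_CUBIC))
a=cv2.imread('pics/side0.png')[180:310,200:350];cv2.imwrite('pics/b.png',cv2.resize(a,None,fx=4.6,fy=4.6,interpolation=cv2.INTER_CUBIC))
```

```text
(no output)
```

View pics/a.png

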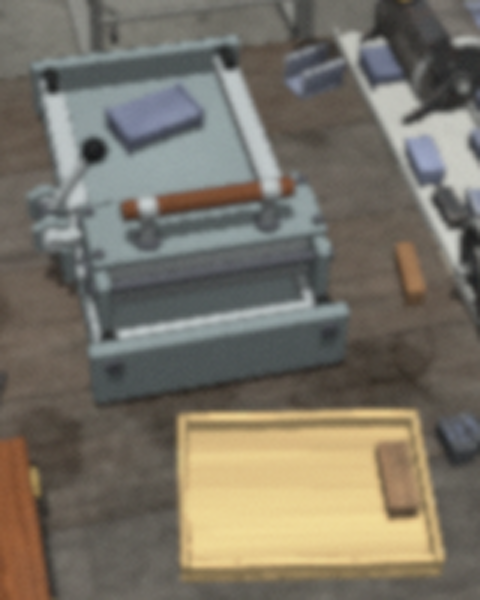

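View pics/b.png

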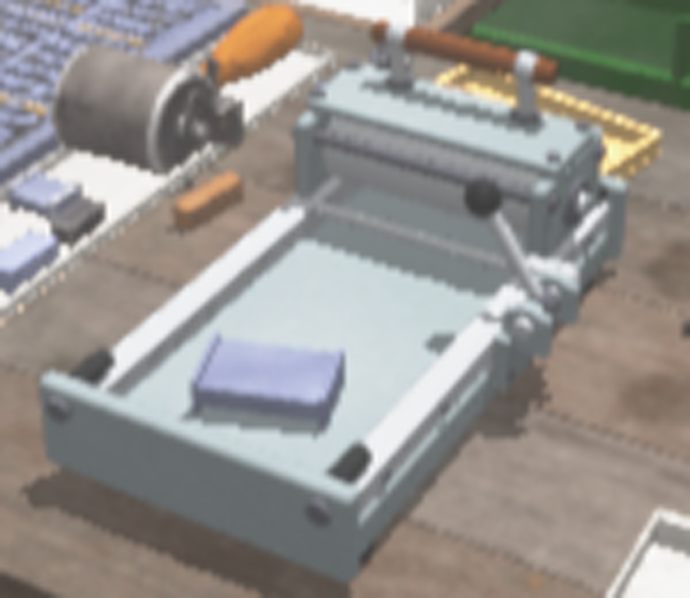

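```bash
cat > h.py <<'E'
import numpy as np
from workcell import ctrl
from scipy.optimize import least_squares
from scipy.spatial.transform import Rotation as R
def proj(c,P,info=None):
    i=info or ctrl.camera_info(c);T=np.linalg.inv(i['world_from_camera']);p=(T[:3,:3]@np.asarray(P,float).T).T+T[:3,3]
    K=i['camera_matrix'];return np.c_[K[0,0]*p[:,0]/-p[:,2]+K[0,2],K[1,1]*-p[:,1]/-p[:,2]+K[1,2]]
def xf(q,P):
    P=np.asarray(P,float);c,s=np.cos(q[2]),np.sin(q[2])
    return np.c_[q[0]+c*P[:,0]-s*P[:,1],q[1]+s*P[:,0]+c*P[:,1],P[:,2]]
def fit(sets,q0):  # sets: (cam, info, local points, pixels)
    f=lambda q:np.concatenate([(proj(c,xf(q,P),i)-np.array(u)).ravel() for c,i,P,u in sets])
    r=least_squares(f,q0,loss='soft_l1',x_scale=[100,100,1]);return r.x,np.round(f(r.x).reshape(-1,2),1)
A=lambda L:np.array(L)/3+[220,145]
B=lambda L:np.array(L)/4.6+[200,180]
E
python3 - <<'E'
from h import *
Ps=[(-106,-192,74),(106,-192,74),(-106,-192,0),(106,-192,0),(-106,192,74),(106,192,74),(-68,-138,170),(68,-138,170),(-70,-26,135)]
us=A([(92,350),(346,312),(97,402),(344,360),(33,65),(238,40),(125,209),(292,186),(94,150)])
Pb=[(106,192,74),(-106,192,74),(-106,192,0),(106,192,0),(68,-138,170),(-68,-138,170),(-70,-26,135)]
ub=B([(42,378),(347,492),(350,578),(50,455),(375,31),(553,69),(483,197)])
for y0 in [0.2,-1.2]:
    q,r=fit([('scene',None,Ps,us),('side',None,Pb,ub)],[650,0,y0]);print('press',q.round(3),r.tolist())
hb=lambda z:[(-25,-41,z),(25,-41,z),(25,41,z),(-25,41,z)]
for k in [0,1,-1]:
    z=66
    q,r=fit([('scene',None,hb(z),A([(107,107),(182,87),(204,120),(130,146)])[[0,3,2,1]][[1,2,3,0]]),('side',None,hb(z),B([(330,405),(195,390),(215,340),(343,350)])[[3,0,1,2]])],[600,100,k]);print('block',q.round(3),r.tolist())
c=lambda x,y,z:[(-x,y,z),(x,y,z),(x,-y,z),(-x,-y,z)]
q,r=fit([('scene',None,c(95,67.5,22),A([(180,413),(418,410),(442,560),(182,568)]))],[600,-200,-.8]);print('tray',q.round(3),r.tolist())
E
```

```text
press [ 5.90515e+02  2.02540e+01 -5.24000e-01] [[-0.9, 2.5], [2.0, 0.3], [-1.0, 4.7], [0.1, 3.8], [-2.1, -1.6], [-0.6, -2.4], [-1.4, 1.4], [0.8, 0.3], [0.7, 0.7], [-2.1, -0.5], [0.3, 1.0], [-0.3, 4.8], [-1.4, 4.3], [-0.8, -1.1], [-0.2, 0.6], [-1.5, -0.3]]
press [590.515  20.254   5.759] [[-0.9, 2.5], [2.0, 0.3], [-1.0, 4.7], [0.1, 3.8], [-2.1, -1.6], [-0.6, -2.4], [-1.4, 1.4], [0.8, 0.3], [0.7, 0.7], [-2.1, -0.5], [0.3, 1.0], [-0.3, 4.8], [-1.4, 4.3], [-0.8, -1.1], [-0.2, 0.6], [-1.5, -0.3]]
block [641.877 101.661  -0.682] [[0.1, -1.5], [-6.6, 6.5], [-0.8, -0.9], [7.1, -7.0], [0.7, -2.7], [-9.9, -21.1], [-0.5, -4.3], [8.9, 13.7]]
block [641.877 101.661  -0.682] [[0.1, -1.5], [-6.6, 6.5], [-0.8, -0.9], [7.1, -7.0], [0.7, -2.7], [-9.9, -21.1], [-0.5, -4.3], [8.9, 13.7]]
block [641.877 101.661  -0.682] [[0.1, -1.5], [-6.6, 6.5], [-0.8, -0.9], [7.1, -7.0], [0.7, -2.7], [-9.9, -21.1], [-0.5, -4.3], [8.9, 13.7]]
tray [ 470.606 -263.16    -0.722] [[-0.5, 0.1], [-0.1, -0.2], [1.2, 0.4], [-0.3, -0.5]]
```

Run:
```python
from h import *
Ps=[(-106,-192,74),(106,-192,74),(-106,192,74),(106,192,74),(-68,-138,170),(68,-138,170),(-70,-26,135)]
us=A([(92,350),(346,312),(33,65),(238,40),(125,209),(292,186),(94,150)])
Pb=[(106,192,74),(-106,192,74),(68,-138,170),(-68,-138,170),(-70,-26,135)]
ub=B([(42,378),(347,492),(375,31),(553,69),(483,197)])
q,r=fit([('scene',None,Ps,us),('side',None,Pb,ub)],[650,0,-.5]);print('press',q.round(3),r.tolist())
def unp(c,u,z):
    i=ctrl.camera_info(c);K=i['camera_matrix'];T=i['world_from_camera']
    d=np.c_[(u[:,0]-K[0,2])/K[0,0],-(u[:,1]-K[1,2])/K[1,1],-np.ones(len(u))]@T[:3,:3].T
    return T[:3,3]+d*((z-T[2,3])/d[:,2])[:,None]
for c,u in [('scene',A([(107,107),(182,87),(204,120),(130,146)])),('side',B([(215,340),(343,350),(330,405),(195,390)]))]:
    w=unp(c,u,66);print(c,w.round(0)[:,:2].tolist(),w.mean(0).round(1),[(np.linalg.norm(e).round(),np.degrees(np.arctan2(e[1],e[0])).round()) for e in np.diff(np.r_[w,w[:1]],axis=0)])
```

```text
press [ 5.90336e+02  2.07980e+01 -5.28000e-01] [[-1.5, 2.3], [1.5, 0.3], [-2.0, -1.8], [-0.5, -2.4], [-1.8, 1.3], [0.4, 0.3], [0.5, 0.6], [-2.2, -0.5], [0.0, 1.2], [-0.6, -1.0], [-0.0, 0.8], [-1.4, -0.2]]
scene [[613.0, 139.0], [686.0, 113.0], [668.0, 62.0], [592.0, 81.0]] [639.7  98.7  66. ] [(np.float64(78.0), np.float64(-19.0)), (np.float64(54.0), np.float64(-110.0)), (np.float64(78.0), np.float64(166.0)), (np.float64(61.0), np.float64(70.0))]
side [[676.0, 88.0], [599.0, 98.0], [606.0, 151.0], [684.0, 137.0]] [641.2 118.5  66. ] [(np.float64(78.0), np.float64(172.0)), (np.float64(54.0), np.float64(82.0)), (np.float64(80.0), np.float64(-10.0)), (np.float64(50.0), np.float64(-99.0))]
```

```bash
python3 -m creep '[{"translation":[-54,-31,-10],"angular":[0,0,0],"jaw":1},{"translation":[-108,-62,-20],"angular":[0,0,0],"jaw":1},{"translation":[-162,-93,-20],"angular":[0,0,0],"jaw":1},{"translation":[-216,-124,-20],"angular":[0,0,0],"jaw":1},{"translation":[-270,-155,-20],"angular":[0,0,0],"jaw":1},{"translation":[-324,-186,-20],"angular":[0,0,0],"jaw":1},{"translation":[-378,-217,-20],"angular":[0,0,0],"jaw":1},{"translation":[-432,-248,-20],"angular":[0,0,0],"jaw":1}]'
python3 -m creep '[{"translation":[-54,-31,0],"angular":[0,0,0],"jaw":1},{"translation":[-108,-62,0],"angular":[0,0,0],"jaw":1},{"translation":[-149,-85,0],"angular":[0,0,0],"jaw":1},{"translation":[-149,-85,0],"angular":[0,0,0],"jaw":1},{"translation":[-149,-85,0],"angular":[0,0,0],"jaw":1},{"translation":[-149,-85,0],"angular":[0,0,0],"jaw":1},{"translation":[-149,-85,0],"angular":[0,0,0],"jaw":1},{"translation":[-149,-85,0],"angular":[0,0,0],"jaw":1}]'
python3 - <<'E'
from workcell import ctrl
import cv2,pickle
i=ctrl.camera_info('wrist');im=ctrl.get_image('wrist');pickle.dump(i,open('w1.pkl','wb'))
cv2.imwrite('pics/w1.png',im[:,:,::-1]);cv2.imwrite('pics/w1b.png',cv2.resize(im[:,:,::-1],(800,600),interpolation=cv2.INTER_CUBIC))
for l in ['block','push_handle','lock_ball']:print(l,[(d['rect'],d['score']) for d in ctrl.look_for('wrist',l)[:2]])
print(ctrl.get_obs()['ee_pos'])
E
```

```text
t: 2.05
ee_pos: [524.4, 233.1, 209.0]
orientation: [0.463, 3.107, 0.001]
ft_force: [0.2, 0.1, -0.5]
width: 87.9
grasp_force: 0.0
t: 3.05
ee_pos: [640.5, 110.6, 209.0]
orientation: [0.461, 3.107, 0.0]
ft_force: [-0.6, -0.1, 0.7]
width: 87.7
grasp_force: 0.0
block [([253.3, 149.5, 310.5, 235.2], 0.8)]
push_handle [([0.0, 15.7, 120.8, 262.8], 0.91)]
lock_ball [([118.0, 18.0, 206.4, 97.4], 0.75)]
[640.80419886 110.12794385 208.8531232 ]
```

View pics/w1b.png

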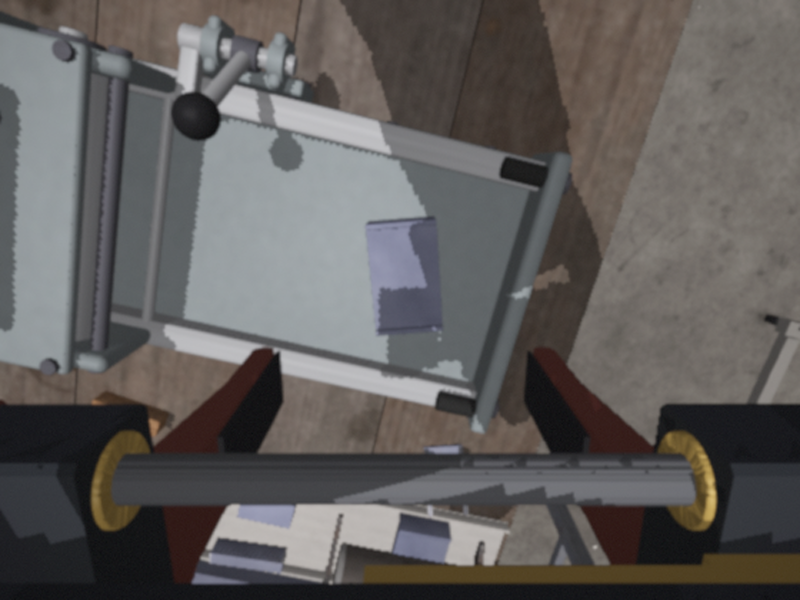

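The wrist view shows the block's top at about (366–441, 217–334) in the 800-px picture, the lock ball at (196, 117), and the far bar's outer edge from (570, 156) to (488, 430).

Run:
```python
from h import *
import pickle
i=pickle.load(open('w1.pkl','rb'));s=560/800
def unp(u,z):
    K=i['camera_matrix'];T=i['world_from_camera'];u=np.array(u)*s
    d=np.c_[(u[:,0]-K[0,2])/K[0,0],-(u[:,1]-K[1,2])/K[1,1],-np.ones(len(u))]@T[:3,:3].T
    return T[:3,3]+d*((z-T[2,3])/d[:,2])[:,None]
w=unp([(366,225),(435,217),(441,328),(377,334)],66)
print(w.round(0)[:,:2].tolist(),w.mean(0).round(1),[(np.linalg.norm(e).round(),np.degrees(np.arctan2(e[1],e[0])).round(1)) for e in np.diff(np.r_[w,w[:1]],axis=0)])
Pw=[(-106,192,74),(106,192,74),(-70,-26,135)];uw=np.array([(569,156),(488,430),(196,117)])*s
Ps=[(-106,-192,74),(106,-192,74),(-106,192,74),(106,192,74),(-68,-138,170),(68,-138,170),(-70,-26,135)]
us=A([(92,350),(346,312),(33,65),(238,40),(125,209),(292,186),(94,150)])
Pb=[(106,192,74),(-106,192,74),(68,-138,170),(-68,-138,170),(-70,-26,135)]
ub=B([(42,378),(347,492),(375,31),(553,69),(483,197)])
S=[('scene',None,Ps,us),('side',None,Pb,ub),('w',i,Pw,uw)]
for n in (S,S[2:]):
  q,r=fit(n,[590,20,-.5]);print('press',q.round(3),r.tolist())
a=np.array(unp([(569,156),(488,430),(196,117)],74));print(a.round(0).tolist(), unp([(196,117)],135))
```

```text
[[600.0, 97.0], [609.0, 144.0], [688.0, 126.0], [678.0, 79.0]] [643.6 111.4  66. ] [(np.float64(48.0), np.float64(79.6)), (np.float64(81.0), np.float64(-12.8)), (np.float64(47.0), np.float64(-101.3)), (np.float64(80.0), np.float64(167.7))]
press [ 5.89646e+02  2.24910e+01 -5.27000e-01] [[-2.1, 2.1], [0.9, 0.1], [-2.6, -1.9], [-1.1, -2.6], [-2.5, 1.0], [-0.3, 0.0], [-0.1, 0.4], [-2.0, -0.1], [0.4, 1.6], [-0.4, -0.8], [0.3, 1.0], [-1.2, 0.1], [3.8, -2.1], [-1.6, 3.6], [-0.9, 2.3]]
press [ 5.88528e+02  2.34700e+01 -5.27000e-01] [[4.6, -3.7], [-1.0, 2.5], [-0.3, 0.3]]
[[595.0, 238.0, 74.0], [774.0, 138.0, 74.0], [502.0, 15.0, 74.0]] [[514.80128363  36.49462092 135.        ]]
```

```bash
python3 -m creep '[{"translation":[-1,1,30],"angular":[0,0,-0.047],"jaw":1},{"translation":[-2.3,2,70],"angular":[0,0,-0.094],"jaw":1},{"translation":[-2.3,2,110],"angular":[0,0,-0.094],"jaw":1},{"translation":[-2.3,2,140],"angular":[0,0,-0.094],"jaw":1},{"translation":[-2.3,2,158],"angular":[0,0,-0.094],"jaw":1},{"translation":[-2.3,2,165],"angular":[0,0,-0.094],"jaw":1},{"translation":[-2.3,2,165],"angular":[0,0,-0.094],"jaw":0.4},{"translation":[-2.3,2,165],"angular":[0,0,-0.094],"jaw":0.4}]'
python3 -m creep '[{"translation":[0,0,0],"angular":[0,0,0],"jaw":0.4},{"translation":[0,0,0],"angular":[0,0,0],"jaw":0.4},{"translation":[0,0,0],"angular":[0,0,0],"jaw":0.4},{"translation":[0,0,-10],"angular":[0,0,0],"jaw":0.4},{"translation":[0,0,-40],"angular":[0,0,0],"jaw":0.4},{"translation":[0,0,-90],"angular":[0,0,0],"jaw":0.4},{"translation":[0,0,-140],"angular":[0,0,0],"jaw":0.4},{"translation":[0,0,-190],"angular":[0,0,0],"jaw":0.4}]'
```

```text
t: 4.25
ee_pos: [644.6, 111.3, 45.0]
orientation: [0.316, 3.124, 0.001]
ft_force: [-0.2, 0.4, 0.2]
width: 70.9
grasp_force: 0.0
t: 5.25
ee_pos: [643.5, 111.2, 236.2]
orientation: [0.316, 3.125, 0.0]
ft_force: [0.2, -0.7, -0.2]
width: 35.5
grasp_force: 0.0
```

Run:
```python
from workcell import ctrl
import cv2,pickle
i=ctrl.camera_info('wrist');im=ctrl.get_image('wrist');pickle.dump(i,open('w2.pkl','wb'))
cv2.imwrite('pics/w2b.png',cv2.resize(im[:,:,::-1],(800,600),interpolation=cv2.INTER_CUBIC))
print([(d['rect'],d['score']) for d in ctrl.look_for('wrist','block')[:2]])
```

```text
[([261.9, 147.8, 307.2, 223.2], 0.79)]
```

View pics/w2b.png

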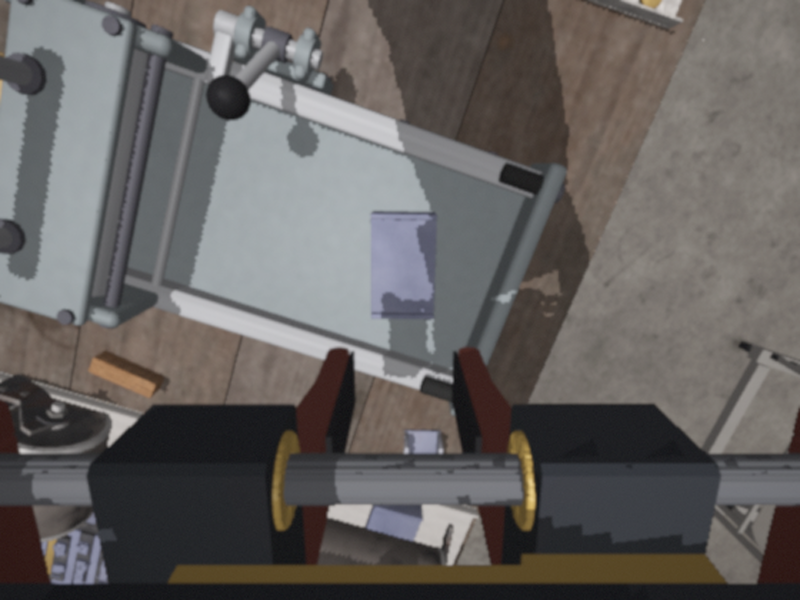

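The block is still on the bed at (371–436, 212–318), now squared up: the fingers touched it but hadn't gripped before the lift. I'll check its position and retry with a longer close.

Run:
```python
from h import *
import pickle
i=pickle.load(open('w2.pkl','rb'));K=i['camera_matrix'];T=i['world_from_camera']
u=np.array([(371,213),(436,213),(435,317),(371,317)])*.7
d=np.c_[(u[:,0]-K[0,2])/K[0,0],-(u[:,1]-K[1,2])/K[1,1],-np.ones(4)]@T[:3,:3].T
for z in (66,):
  w=T[:3,3]+d*((z-T[2,3])/d[:,2])[:,None];print(w.round(1).tolist(),w.mean(0),np.degrees(np.arctan2(*(w[1]-w[0])[[1,0]])))
print(ctrl.get_obs()['ee_pos'],ctrl.get_obs()['orientation'])
```

```text
[[599.2, 96.4, 66.0], [609.0, 143.7, 66.0], [688.5, 128.0, 66.0], [678.3, 78.6, 66.0]] [643.75947991 111.681832    66.        ] 78.35907852800037
[647.25225754 111.76877094 241.30815955] [0.31525909 3.11454381 0.00447629]
```

```bash
python3 -m creep '[{"translation":[0,0,50],"angular":[0,0,0],"jaw":1},{"translation":[0,0,105],"angular":[0,0,0],"jaw":1},{"translation":[0,0,150],"angular":[0,0,0],"jaw":1},{"translation":[0,0,180],"angular":[0,0,0],"jaw":1},{"translation":[0,0,191],"angular":[0,0,0],"jaw":1},{"translation":[0,0,191.5],"angular":[0,0,0],"jaw":0.2},{"translation":[0,0,191.5],"angular":[0,0,0],"jaw":0},{"translation":[0,0,191.5],"angular":[0,0,0],"jaw":0}]'
python3 -m creep '[{"translation":[0,0,0],"angular":[0,0,0],"jaw":0},{"translation":[0,0,0],"angular":[0,0,0],"jaw":0},{"translation":[0,0,0],"angular":[0,0,0],"jaw":0},{"translation":[0,0,0],"angular":[0,0,0],"jaw":0},{"translation":[0,0,-1],"angular":[0,0,0],"jaw":0},{"translation":[0,0,-3],"angular":[0,0,0],"jaw":0},{"translation":[0,0,-6],"angular":[0,0,0],"jaw":0},{"translation":[0,0,-10],"angular":[0,0,0],"jaw":0}]'
```

```text
t: 6.35
ee_pos: [644.6, 111.3, 43.8]
orientation: [0.316, 3.123, 0.001]
ft_force: [-0.7, 0.2, 0.5]
width: 58.4
grasp_force: 0.0
t: 7.35
ee_pos: [643.7, 111.2, 52.5]
orientation: [0.317, 3.126, 0.0]
ft_force: [0.3, 0.1, -0.2]
width: 0.5
grasp_force: 0.0
```

Run:
```python
from h import *
import cv2
i=ctrl.camera_info('wrist');im=ctrl.get_image('wrist');o=ctrl.get_obs()
print(o['ee_pos'],proj('',[o['ee_pos']],i)/.7)
a=cv2.resize(im[:,:,::-1],(800,600),interpolation=cv2.INTER_CUBIC)
for c,b in (('scene',(230,130,350,230)),('side',(190,170,340,310))):
    m=ctrl.get_image(c)[:,:,::-1];x0,y0,x1,y1=b;m=cv2.resize(m[y0:y1,x0:x1],(400,300) ,interpolation=cv2.INTER_CUBIC)
    a=m if c=='scene' and 0 else a
    cv2.imwrite(f'pics/{c}3.png',m)
b=np.hstack([cv2.imread('pics/scene3.png'),cv2.imread('pics/side3.png')])
cv2.imwrite('pics/m3.png',np.vstack([cv2.copyMakeBorder(cv2.resize(a,(400,300)),0,0,0,400,0),b]))
```

```text
[644.06607104 111.28449014  53.15494932] [[402.58775671 346.25001965]]
```

View pics/m3.png

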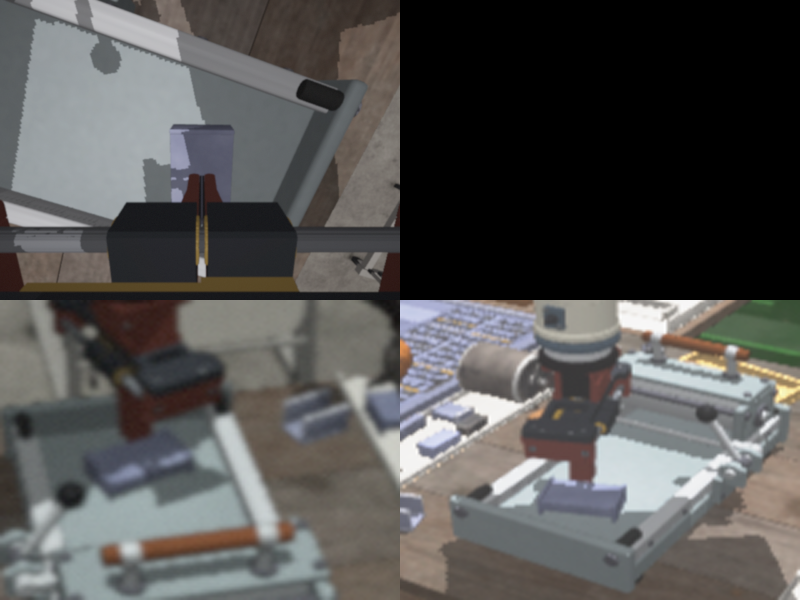

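Run:
```python
from h import *
import cv2
print(ctrl.get_obs()['ft_force'],ctrl.get_obs()['width'])
t=[]
for c,(x0,y0,w,h) in (('wrist',(220,165,132,99)),('scene',(242,150,64,48)),('side',(222,226,80,60))):
    m=ctrl.get_image(c)[:,:,::-1][y0:y0+h,x0:x0+w];t.append(cv2.resize(m,(400,300),interpolation=cv2.INTER_CUBIC))
t.append(cv2.resize(cv2.imread('pics/side0.png')[226:286,222:302],(400,300),interpolation=cv2.INTER_CUBIC))
cv2.imwrite('pics/m4.png',np.vstack([np.hstack(t[:2]),np.hstack(t[2:])]))
```

```text
[-0.29977006 -0.48178284  0.23123668] 0.6589922119638705
```

View pics/m4.png

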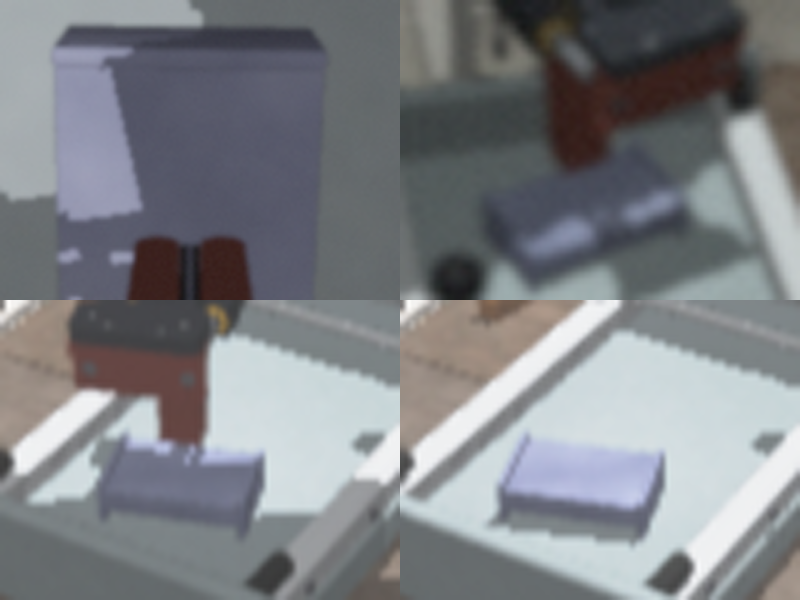

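Run:
```python
from h import *
def tri(us,ub):
    f=lambda P:np.r_[(proj('scene',[P])-us).ravel(),(proj('side',[P])-ub).ravel()]
    r=least_squares(f,[640,110,60]);print(r.x.round(1),f(r.x).round(1))
S=lambda x,y:np.array([242+x*.16,150+y*.16]);D=lambda x,y:np.array([222+x*.2,226+y*.2])
tri(S(183,168),D(182,447-300))      # fingertip
for z in (44,53,66,90): print(z,proj('scene',[(644,111.3,z)]),proj('side',[(644,111.3,z)]))
# block corners (current images): scene left-front-top etc
tri(S(88,198),D(262,455-300))   # -x far? corner A
tri(S(243,150),D(125,435-300))  # corner
for P in [(600,97),(609,144),(688,126),(678,79)]:
  for z in (40,66): print(P,z,((proj('scene',[(*P,z)])-[242,150])/.16).round(),((proj('side',[(*P,z)])-[222,226])/.2+[0,300]).round())
```

```text
[644.3 109.6  78.2] [-0.7  0.5 -0.7 -0.4]
44 [[270.3487736  186.34263836]] [[258.10566662 265.424713  ]]
53 [[270.28593808 183.95519616]] [[258.02668893 262.80898179]]
66 [[270.19406194 180.46435228]] [[257.9114449 258.9921142]]
90 [[270.02089651 173.88491309]] [[257.69499093 251.82318654]]
[599.4 120.8  80. ] [-0.2  0.2 -0.2 -0.1]
[674.7 100.5  78.8] [-0.2  0.2 -0.2 -0.1]
(600, 97) 40 [[125. 291.]] [[260. 487.]]
(600, 97) 66 [[123. 248.]] [[260. 449.]]
(609, 144) 40 [[ 74. 233.]] [[243. 540.]]
(609, 144) 66 [[ 71. 190.]] [[243. 502.]]
(688, 126) 40 [[227. 178.]] [[ 99. 520.]]
(688, 126) 66 [[226. 135.]] [[ 97. 482.]]
(678, 79) 40 [[278. 235.]] [[123. 468.]]
(678, 79) 66 [[279. 192.]] [[121. 430.]]
```

The tips triangulate to z≈78, 12 mm above the block, while the reported TCP z is 53. The wrist view's tip depth agrees: the real fingertips end about 25 mm behind the reported TCP. So the fingers closed over the block. I'll open, go about 32 mm lower watching the force, and close again.

```bash
python3 -m creep '[{"translation":[0,0,0],"angular":[0,0,0],"jaw":1},{"translation":[0,0,0],"angular":[0,0,0],"jaw":1},{"translation":[0,0,0],"angular":[0,0,0],"jaw":1},{"translation":[0,0,0],"angular":[0,0,0],"jaw":1},{"translation":[0,0,0],"angular":[0,0,0],"jaw":1},{"translation":[0,0,10],"angular":[0,0,0],"jaw":1},{"translation":[0,0,16],"angular":[0,0,0],"jaw":1},{"translation":[0,0,20],"angular":[0,0,0],"jaw":1}]'
python3 -m creep '[{"translation":[0,0,3],"angular":[0,0,0],"jaw":1},{"translation":[0,0,6],"angular":[0,0,0],"jaw":1},{"translation":[0,0,8],"angular":[0,0,0],"jaw":1},{"translation":[0,0,10],"angular":[0,0,0],"jaw":1},{"translation":[0,0,10],"angular":[0,0,0],"jaw":0.3},{"translation":[0,0,10],"angular":[0,0,0],"jaw":0.3},{"translation":[0,0,10],"angular":[0,0,0],"jaw":0.3},{"translation":[0,0,10],"angular":[0,0,0],"jaw":0.3}]'
```

```text
t: 8.65
ee_pos: [643.2, 111.1, 31.4]
orientation: [-0.316, -3.125, 0.0]
ft_force: [0.3, -0.1, -0.7]
width: 77.3
grasp_force: 0.0
t: 9.65
ee_pos: [643.7, 111.2, 22.4]
orientation: [0.316, 3.125, 0.0]
ft_force: [-1.0, -0.6, -0.7]
width: 51.3
grasp_force: 0.0
```

```bash
python3 -m creep '[{"translation":[0,0,0],"angular":[0,0,0],"jaw":0.3},{"translation":[0,0,0],"angular":[0,0,0],"jaw":0.3},{"translation":[0,0,0],"angular":[0,0,0],"jaw":0.3},{"translation":[0,0,-3],"angular":[0,0,0],"jaw":0.3},{"translation":[0,0,-10],"angular":[0,0,0],"jaw":0.3},{"translation":[0,0,-30],"angular":[0,0,0],"jaw":0.3},{"translation":[0,0,-70],"angular":[0,0,0],"jaw":0.3},{"translation":[0,0,-120],"angular":[0,0,0],"jaw":0.3}]'
```

```text
t: 10.65
ee_pos: [643.0, 111.1, 143.9]
orientation: [-0.316, -3.124, 0.0]
ft_force: [0.5, -0.4, -2.1]
width: 49.7
grasp_force: 30.0
```

Held: 30 N grip, 49.7 mm opening, and 2.1 N of weight. Next I'll carry it over the press to the free part of the tray.

```bash
python3 -m creep '[{"translation":[0,0,-40],"angular":[0,0,0],"jaw":0.3},{"translation":[15,-50,-66],"angular":[0,0,0],"jaw":0.3},{"translation":[30,-107,-66],"angular":[0,0,0.06],"jaw":0.3},{"translation":[46,-165,-66],"angular":[0,0,0.15],"jaw":0.3},{"translation":[62,-223,-66],"angular":[0,0,0.25],"jaw":0.3},{"translation":[77,-280,-66],"angular":[0,0,0.35],"jaw":0.3},{"translation":[93,-338,-66],"angular":[0,0,0.45],"jaw":0.3},{"translation":[108,-393,-66],"angular":[0,0,0.52],"jaw":0.3}]'
python3 -m creep '[{"translation":[0,0,20],"angular":[0,0,0],"jaw":0.3},{"translation":[0,0,60],"angular":[0,0,0],"jaw":0.3},{"translation":[0,0,110],"angular":[0,0,0],"jaw":0.3},{"translation":[0,0,150],"angular":[0,0,0],"jaw":0.3},{"translation":[0,0,180],"angular":[0,0,0],"jaw":0.3},{"translation":[0,0,195],"angular":[0,0,0],"jaw":0.3},{"translation":[0,0,195],"angular":[0,0,0],"jaw":0.3},{"translation":[0,0,195],"angular":[0,0,0],"jaw":0.3}]'
python3 - <<'E'
from workcell import ctrl
import cv2
a=[]
for c,(x0,y0,w,h) in (('wrist',(0,0,560,420)),('scene',(260,255,128,96))):
    m=ctrl.get_image(c)[:,:,::-1][y0:y0+h,x0:x0+w];a.append(cv2.resize(m,(400,300),interpolation=cv2.INTER_CUBIC))
cv2.imwrite('pics/m5.png',cv2.hconcat(a));print(ctrl.get_obs()['qpos'])
E
```

```text
t: 11.65
ee_pos: [458.1, -253.9, 209.9]
orientation: [1.113, 2.936, -0.001]
ft_force: [0.1, -0.3, -3.2]
width: 49.7
grasp_force: 30.0
t: 12.65
ee_pos: [460.1, -252.8, 14.6]
orientation: [1.109, 2.937, -0.001]
ft_force: [-0.1, 0.8, -3.1]
width: 49.5
grasp_force: 30.0
[-5.25051452e-01  5.50343194e-01  1.94664992e+00  9.93489907e-07
  6.42146324e-01 -1.37407412e+00]
```

View pics/m5.png

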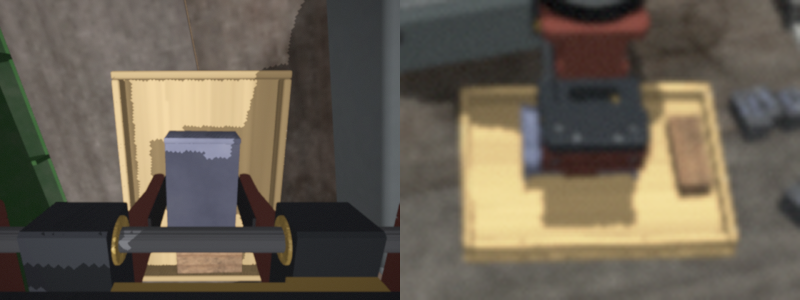

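The wrist and scene crops show the block held square above the tray's free floor, clear of the strip at scene-crop (688, 150). I'll lower it slowly.

```bash
python3 -m creep '[{"translation":[0,0,10],"angular":[0,0,0],"jaw":0.3},{"translation":[0,0,17],"angular":[0,0,0],"jaw":0.3},{"translation":[0,0,20],"angular":[0,0,0],"jaw":0.3},{"translation":[0,0,22],"angular":[0,0,0],"jaw":0.3},{"translation":[0,0,23],"angular":[0,0,0],"jaw":0.3},{"translation":[0,0,24],"angular":[0,0,0],"jaw":0.3},{"translation":[0,0,25],"angular":[0,0,0],"jaw":0.3},{"translation":[0,0,25],"angular":[0,0,0],"jaw":0.3}]'
```

```text
t: 13.75
ee_pos: [459.2, -252.2, -11.6]
orientation: [1.109, 2.939, -0.0]
ft_force: [-0.6, 0.3, -2.7]
width: 49.5
grasp_force: 30.0
```

```bash
python3 -m creep '[{"translation":[0,0,0.7],"angular":[0,0,0],"jaw":0.3},{"translation":[0,0,1.3],"angular":[0,0,0],"jaw":0.3},{"translation":[0,0,1.3],"angular":[0,0,0],"jaw":0.3},{"translation":[0,0,1.3],"angular":[0,0,0],"jaw":0.3},{"translation":[0,0,1.3],"angular":[0,0,0],"jaw":0.3},{"translation":[0,0,1.3],"angular":[0,0,0],"jaw":0.3},{"translation":[0,0,1.3],"angular":[0,0,0],"jaw":0.3},{"translation":[0,0,1.3],"angular":[0,0,0],"jaw":0.3}]'
```

```text
t: 14.75
ee_pos: [459.1, -252.2, -11.8]
orientation: [1.109, 2.939, -0.0]
ft_force: [-3.5, 2.4, 13.6]
width: 49.8
grasp_force: 30.0
```

Contact made: the floor carries the block. I'll release, lift, and turn square to the press (tool x → press −x, tool y → press +y).

```bash
python3 -m creep '[{"translation":[0,0,-0.5],"angular":[0,0,0],"jaw":0.74},{"translation":[0,0,-0.5],"angular":[0,0,0],"jaw":0.74},{"translation":[0,0,-0.5],"angular":[0,0,0],"jaw":0.74},{"translation":[0,0,-0.5],"angular":[0,0,0],"jaw":0.74},{"translation":[0,0,-15],"angular":[0,0,0],"jaw":0.74},{"translation":[0,0,-50],"angular":[0,0,0],"jaw":0.74},{"translation":[0,0,-110],"angular":[0,0,-0.1],"jaw":0.74},{"translation":[0,0,-170],"angular":[0,0,-0.197],"jaw":0.74}]'
python3 -m creep '[{"translation":[0,0,-45],"angular":[0,0,0],"jaw":0},{"translation":[11,50,-45],"angular":[0,0,0],"jaw":0},{"translation":[22,100,-45],"angular":[0,0,0],"jaw":0},{"translation":[33,150,-45],"angular":[0,0,0],"jaw":0},{"translation":[44,200,-45],"angular":[0,0,0],"jaw":0},{"translation":[55,250,-45],"angular":[0,0,0],"jaw":0},{"translation":[61,277,-45],"angular":[0,0,0],"jaw":0},{"translation":[61,277,-45],"angular":[0,0,0],"jaw":0}]'
python3 - <<'E'
from h import *
import cv2
o=ctrl.get_obs();i=ctrl.camera_info('wrist');m=ctrl.get_image('wrist');cv2.imwrite('pics/w6.png',m[:,:,::-1])
q=np.array([589.5,22,-.525]);c,s=np.cos(q[2]),np.sin(q[2])
print(o['ee_pos'],np.array([[c,s],[-s,c]])@(o['ee_pos'][:2]-q[:2]),np.degrees(R.from_rotvec(o['orientation']).as_matrix()[:,1]))
for l in ('lock_ball','push_handle'): print(l,[(d['rect'],round(d['score'],2)) for d in ctrl.look_for('wrist',l)[:2]])
print(proj('',xf(q,[(-70,-26,135),(68,-138,170),(-68,-138,170)]),i).round(1))
ctrl.get_image('scene');r=ctrl.look_for('scene','block');print([(d['rect'],d['score']) for d in r[:2]])
E
```

```text
t: 15.75
ee_pos: [458.7, -252.0, 159.4]
orientation: [-0.81, -3.035, -0.0]
ft_force: [1.7, -0.3, 0.3]
width: 65.3
grasp_force: 0.0
t: 16.75
ee_pos: [545.3, 19.7, 202.8]
orientation: [0.81, 3.035, 0.0]
ft_force: [0.0, -0.1, -0.4]
width: 0.5
grasp_force: 0.0
[545.30239364  19.70001946 202.75001604] [-37.09246679 -24.14264331] [2.85570812e+01 4.96719112e+01 2.65938994e-02]
lock_ball [([237.2, 100.8, 316.9, 182.2], 0.93)]
push_handle [([104.7, 125.1, 236.2, 356.6], 0.87)]
[[279.7 171. ]
 [137.2 351.9]
 [114.8 181.6]]
[([297.7, 295.8, 335.3, 319.8], 0.81)]
```

Run:
```python
from h import *
import cv2
m=cv2.imread('pics/w6.png');i=ctrl.camera_info('wrist')
h=cv2.cvtColor(m,cv2.COLOR_BGR2HSV)
def blobs(mask,box):
    k=np.zeros_like(mask);x0,y0,x1,y1=box;k[y0:y1,x0:x1]=mask[y0:y1,x0:x1]
    n,l,st,ce=cv2.connectedComponentsWithStats(k);j=np.argsort(-st[1:,4])[:3]+1;print(st[j].tolist(),ce[j].round(1).tolist())
blobs((h[...,2]<45).astype(np.uint8),(225,90,330,240))
blobs(((h[...,2]>40)&(h[...,1]>110)&((h[...,0]<14)|(h[...,0]>170))).astype(np.uint8),(70,100,240,380))
v=np.hstack([cv2.resize(m,(400,300)),cv2.resize(cv2.imread('pics/w6.png')[90:240,80:280],(400,300))])
cv2.imwrite('pics/m6.png',v)
```

```text
[[269, 154, 28, 29, 542], [273, 170, 1, 1, 1]] [[282.9, 167.6], [273.0, 170.0]]
[[109, 221, 38, 97, 2393], [106, 182, 27, 21, 501], [130, 354, 12, 3, 34]] [[127.6, 269.2], [118.5, 192.1], [135.5, 354.9]]
```

View pics/m6.png

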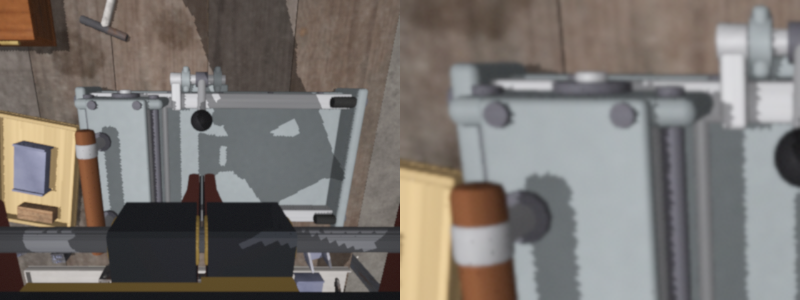

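The last picture shows the block flat in the tray at (32, 168), the ball at raw (283, 168), about 2–3 mm from my prediction, and the handle on the left. I'll lower the closed fingers beside the ball and push it outward.

```bash
python3 -m creep '[{"translation":[0,0,30],"angular":[0,0,0],"jaw":0},{"translation":[0,0,70],"angular":[0,0,0],"jaw":0},{"translation":[0,0,95],"angular":[0,0,0],"jaw":0},{"translation":[0,0,103],"angular":[0,0,0],"jaw":0},{"translation":[10,0,103],"angular":[0,0,0],"jaw":0},{"translation":[20,0,103],"angular":[0,0,0],"jaw":0},{"translation":[30,0,103],"angular":[0,0,0],"jaw":0},{"translation":[42,0,103],"angular":[0,0,0],"jaw":0}]'
python3 -m creep '[{"translation":[12,0,0],"angular":[0,0,0],"jaw":0},{"translation":[24,0,0],"angular":[0,0,0],"jaw":0},{"translation":[34,0,0],"angular":[0,0,0],"jaw":0},{"translation":[42,0,0],"angular":[0,0,0],"jaw":0},{"translation":[49,0,0],"angular":[0,0,0],"jaw":0},{"translation":[54,0,0],"angular":[0,0,0],"jaw":0},{"translation":[58,0,0],"angular":[0,0,0],"jaw":0},{"translation":[58,0,0],"angular":[0,0,0],"jaw":0}]'
```

```text
t: 18.0
ee_pos: [510.9, 39.3, 101.3]
orientation: [0.813, 3.028, 0.003]
ft_force: [3.6, -1.3, 3.4]
width: 0.6
grasp_force: 1.6
t: 19.0
ee_pos: [458.1, 68.3, 99.0]
orientation: [-0.815, -3.033, 0.0]
ft_force: [0.6, -0.0, -0.3]
width: 0.3
grasp_force: 0.1
```

```bash
python3 -m creep '[{"translation":[1,0,0],"angular":[0,0,0],"jaw":0},{"translation":[2,0,0],"angular":[0,0,0],"jaw":0},{"translation":[3,0,0],"angular":[0,0,0],"jaw":0},{"translation":[4,0,0],"angular":[0,0,0],"jaw":0},{"translation":[5,0,0],"angular":[0,0,0],"jaw":0},{"translation":[6,0,0],"angular":[0,0,0],"jaw":0},{"translation":[7,0,0],"angular":[0,0,0],"jaw":0},{"translation":[7,0,0],"angular":[0,0,0],"jaw":0}]'
python3 - <<'E'
from h import *
import cv2
i=ctrl.camera_info('wrist');m=ctrl.get_image('wrist')
h=cv2.cvtColor(m,cv2.COLOR_RGB2HSV);mask=(h[...,2]<45).astype(np.uint8);mask[:60]=0;mask[262:]=0;mask[:,:200]=0;mask[:,380:]=0
n,l,st,ce=cv2.connectedComponentsWithStats(mask);j=np.argsort(-st[1:,4])[:4]+1;print(st[j].tolist(),ce[j].round(1).tolist())
q=np.array([589.5,22,-.525]);print(proj('',xf(q,[(-72.5,-24,135),(-150,-24,145),(-163.5,-24,135)]),i).round(1))
print(ctrl.look_for('wrist','lock_ball')[:2]);cv2.imwrite('pics/w7.png',m[:,:,::-1])
E
```

```text
t: 20.0
ee_pos: [457.3, 69.5, 99.4]
orientation: [0.81, 3.026, -0.001]
ft_force: [15.5, -17.2, -14.5]
width: 0.9
grasp_force: 10.9
[[261, 201, 47, 49, 1674], [280, 256, 1, 6, 6], [284, 260, 1, 2, 2], [285, 256, 1, 1, 1]] [[284.1, 224.2], [280.0, 258.5], [284.0, 260.5], [285.0, 256.0]]
[[284.  373.3]
 [284.5 253.2]
 [284.4 219.7]]
[{'rect': [219.9, 203.1, 325.2, 282.5], 'score': 0.96}, {'rect': [55.7, 279.3, 176.2, 394.8], 'score': 0.58}]
```

A clear stop: about 23 N, and the arm was held there. The lock is fully open. I'll back off, rise, and straddle the handle.

```bash
python3 -m creep '[{"translation":[-5,0,0],"angular":[0,0,0],"jaw":0},{"translation":[-15,0,-10],"angular":[0,0,0],"jaw":0},{"translation":[-25,0,-50],"angular":[0,0,0],"jaw":0.3},{"translation":[-35,-15,-100],"angular":[0,0,0],"jaw":0.6},{"translation":[-75,-45,-100],"angular":[0,0,0],"jaw":0.6},{"translation":[-115,-80,-100],"angular":[0,0,0],"jaw":0.6},{"translation":[-142,-112,-100],"angular":[0,0,0],"jaw":0.6},{"translation":[-142,-112,-100],"angular":[0,0,0],"jaw":0.6}]'
python3 - <<'E'
from h import *
import cv2
i=ctrl.camera_info('wrist');m=ctrl.get_image('wrist');o=ctrl.get_obs()
h=cv2.cvtColor(m,cv2.COLOR_RGB2HSV)
mask=((h[...,2]>40)&(h[...,1]>110)&((h[...,0]<14)|(h[...,0]>170))).astype(np.uint8);mask[:,:235]=0;mask[:,330:]=0;mask[260:]=0
n,l,st,ce=cv2.connectedComponentsWithStats(mask);j=np.argsort(-st[1:,4])[:3]+1;print(st[j].tolist(),ce[j].round(1).tolist())
q=np.array([589.5,22,-.525]);print(o['ee_pos'],o['width'],o['ft_force'],proj('',xf(q,[(0,-138,170),(-68,-138,170),(-48,-138,170)]),i).round(1))
# column centre of the bar by row
print([(r,np.flatnonzero(mask[r]).mean().round(1) if mask[r].any() else None,int(mask[r].sum())) for r in range(80,260,15)])
print(ctrl.look_for('wrist','push_handle')[:1]);cv2.imwrite('pics/w8.png',m[:,:,::-1])
E
```

```text
t: 21.1
ee_pos: [519.6, -98.5, 199.6]
orientation: [0.82, 3.032, 0.0]
ft_force: [-0.3, 0.3, 0.4]
width: 52.3
grasp_force: 0.0
[[275, 170, 25, 90, 2094], [275, 128, 25, 20, 466]] [[286.4, 214.2], [286.9, 137.3]]
[519.04517548 -97.14283288 199.31813606] 52.61296489815217 [-0.00921032 -0.12029892 -0.46485221] [[283.9 226.7]
 [283.5 126.1]
 [283.6 157.4]]
[(80, None, 0), (95, None, 0), (110, None, 0), (125, None, 0), (140, np.float64(287.0), 25), (155, None, 0), (170, np.float64(286.5), 6), (185, np.float64(286.5), 24), (200, np.float64(286.5), 24), (215, np.float64(286.5), 24), (230, np.float64(286.0), 23), (245, np.float64(286.0), 23)]
[{'rect': [245.5, 79.0, 373.2, 319.0], 'score': 0.71}]
```

```bash
python3 -m creep '[{"translation":[0,1,25],"angular":[0,0,0],"jaw":0.6},{"translation":[0,1,50],"angular":[0,0,0],"jaw":0.6},{"translation":[0,1,68],"angular":[0,0,0],"jaw":0.6},{"translation":[0,1,75],"angular":[0,0,0],"jaw":0.6},{"translation":[0,1,75],"angular":[0,0,0],"jaw":0.1},{"translation":[0,1,75],"angular":[0,0,0],"jaw":0.1},{"translation":[0,1,75],"angular":[0,0,0],"jaw":0.1},{"translation":[0,1,75],"angular":[0,0,0],"jaw":0.1}]'
python3 -m creep '[{"translation":[0,0,0],"angular":[0,0,0],"jaw":0.1},{"translation":[0,0,0],"angular":[0,0,0],"jaw":0.1},{"translation":[0,0,0],"angular":[0,0,0],"jaw":0.1},{"translation":[0,2,0],"angular":[0,0,0],"jaw":0.1},{"translation":[0,5,0],"angular":[0,0,0],"jaw":0.1},{"translation":[0,9,0],"angular":[0,0,0],"jaw":0.1},{"translation":[0,14,0],"angular":[0,0,0],"jaw":0.1},{"translation":[0,20,0],"angular":[0,0,0],"jaw":0.1}]'
```

```text
t: 22.2
ee_pos: [520.1, -95.5, 124.5]
orientation: [0.815, 3.033, 0.0]
ft_force: [-0.5, 0.1, 3.3]
width: 17.1
grasp_force: 30.0
t: 23.2
ee_pos: [529.8, -78.8, 124.4]
orientation: [0.815, 3.034, -0.002]
ft_force: [-2.1, -3.1, 6.1]
width: 16.9
grasp_force: 30.0
```

Gripped, and the carriage runs free at about 4 N. I'll push on slowly at about 65 mm/s.

```bash
python3 -m creep '[{"translation":[0,8,0],"angular":[0,0,0],"jaw":0.1},{"translation":[0,16,0],"angular":[0,0,0],"jaw":0.1},{"translation":[0,24,0],"angular":[0,0,0],"jaw":0.1},{"translation":[0,32,0],"angular":[0,0,0],"jaw":0.1},{"translation":[0,40,0],"angular":[0,0,0],"jaw":0.1},{"translation":[0,48,0],"angular":[0,0,0],"jaw":0.1},{"translation":[0,56,0],"angular":[0,0,0],"jaw":0.1},{"translation":[0,64,0],"angular":[0,0,0],"jaw":0.1}]'
python3 -m creep '[{"translation":[0,8,0],"angular":[0,0,0],"jaw":0.1},{"translation":[0,16,0],"angular":[0,0,0],"jaw":0.1},{"translation":[0,24,0],"angular":[0,0,0],"jaw":0.1},{"translation":[0,32,0],"angular":[0,0,0],"jaw":0.1},{"translation":[0,40,0],"angular":[0,0,0],"jaw":0.1},{"translation":[0,48,0],"angular":[0,0,0],"jaw":0.1},{"translation":[0,56,0],"angular":[0,0,0],"jaw":0.1},{"translation":[0,64,0],"angular":[0,0,0],"jaw":0.1}]'
python3 -m creep '[{"translation":[0,8,0],"angular":[0,0,0],"jaw":0.1},{"translation":[0,16,0],"angular":[0,0,0],"jaw":0.1},{"translation":[0,24,0],"angular":[0,0,0],"jaw":0.1},{"translation":[0,32,0],"angular":[0,0,0],"jaw":0.1},{"translation":[0,40,0],"angular":[0,0,0],"jaw":0.1},{"translation":[0,48,0],"angular":[0,0,0],"jaw":0.1},{"translation":[0,56,0],"angular":[0,0,0],"jaw":0.1},{"translation":[0,63,0],"angular":[0,0,0],"jaw":0.1}]'
```

```text
t: 24.2
ee_pos: [562.1, -23.4, 124.4]
orientation: [0.815, 3.034, -0.002]
ft_force: [-1.3, -3.7, 6.4]
width: 17.4
grasp_force: 30.0
t: 25.2
ee_pos: [594.3, 31.9, 124.5]
orientation: [0.815, 3.033, -0.002]
ft_force: [-0.6, -3.9, 5.9]
width: 17.3
grasp_force: 30.0
t: 26.2
ee_pos: [626.1, 86.4, 124.5]
orientation: [0.815, 3.033, -0.001]
ft_force: [0.0, -4.0, 5.5]
width: 17.2
grasp_force: 30.0
```

```bash
python3 -m creep '[{"translation":[0,3,0],"angular":[0,0,0],"jaw":0.1},{"translation":[0,6,0],"angular":[0,0,0],"jaw":0.1},{"translation":[0,8,0],"angular":[0,0,0],"jaw":0.1},{"translation":[0,9,0],"angular":[0,0,0],"jaw":0.1},{"translation":[0,10,0],"angular":[0,0,0],"jaw":0.1},{"translation":[0,10.5,0],"angular":[0,0,0],"jaw":0.1},{"translation":[0,10.5,0],"angular":[0,0,0],"jaw":0.1},{"translation":[0,10.5,0],"angular":[0,0,0],"jaw":0.1}]'
```

```text
t: 27.2
ee_pos: [630.7, 94.4, 124.5]
orientation: [0.815, 3.034, -0.004]
ft_force: [-1.3, -7.4, 6.8]
width: 17.1
grasp_force: 30.0
```

```bash
python3 -m creep '[{"translation":[0,0.7,0],"angular":[0,0,0],"jaw":0.1},{"translation":[0,1.4,0],"angular":[0,0,0],"jaw":0.1},{"translation":[0,2,0],"angular":[0,0,0],"jaw":0.1},{"translation":[0,2,0],"angular":[0,0,0],"jaw":0.1},{"translation":[0,2,0],"angular":[0,0,0],"jaw":0.1},{"translation":[0,2,0],"angular":[0,0,0],"jaw":0.1},{"translation":[0,2,0],"angular":[0,0,0],"jaw":0.1},{"translation":[0,2,0],"angular":[0,0,0],"jaw":0.1}]'
```

```text
t: 28.2
ee_pos: [630.6, 94.3, 124.5]
orientation: [-0.814, -3.033, 0.008]
ft_force: [-5.3, -14.9, 11.0]
width: 17.8
grasp_force: 30.0
```

The far stop is reached: no motion, force rising to about 16 N. Now slowly back.

```bash
python3 -m creep '[{"translation":[0,-4,0],"angular":[0,0,0],"jaw":0.1},{"translation":[0,-11,0],"angular":[0,0,0],"jaw":0.1},{"translation":[0,-19,0],"angular":[0,0,0],"jaw":0.1},{"translation":[0,-27,0],"angular":[0,0,0],"jaw":0.1},{"translation":[0,-35,0],"angular":[0,0,0],"jaw":0.1},{"translation":[0,-43,0],"angular":[0,0,0],"jaw":0.1},{"translation":[0,-51,0],"angular":[0,0,0],"jaw":0.1},{"translation":[0,-59,0],"angular":[0,0,0],"jaw":0.1}]'
python3 -m creep '[{"translation":[0,-8,0],"angular":[0,0,0],"jaw":0.1},{"translation":[0,-16,0],"angular":[0,0,0],"jaw":0.1},{"translation":[0,-24,0],"angular":[0,0,0],"jaw":0.1},{"translation":[0,-32,0],"angular":[0,0,0],"jaw":0.1},{"translation":[0,-40,0],"angular":[0,0,0],"jaw":0.1},{"translation":[0,-48,0],"angular":[0,0,0],"jaw":0.1},{"translation":[0,-56,0],"angular":[0,0,0],"jaw":0.1},{"translation":[0,-64,0],"angular":[0,0,0],"jaw":0.1}]'
python3 -m creep '[{"translation":[0,-8,0],"angular":[0,0,0],"jaw":0.1},{"translation":[0,-16,0],"angular":[0,0,0],"jaw":0.1},{"translation":[0,-24,0],"angular":[0,0,0],"jaw":0.1},{"translation":[0,-32,0],"angular":[0,0,0],"jaw":0.1},{"translation":[0,-40,0],"angular":[0,0,0],"jaw":0.1},{"translation":[0,-48,0],"angular":[0,0,0],"jaw":0.1},{"translation":[0,-56,0],"angular":[0,0,0],"jaw":0.1},{"translation":[0,-64,0],"angular":[0,0,0],"jaw":0.1}]'
python3 -m creep '[{"translation":[0,-8,0],"angular":[0,0,0],"jaw":0.1},{"translation":[0,-16,0],"angular":[0,0,0],"jaw":0.1},{"translation":[0,-23,0],"angular":[0,0,0],"jaw":0.1},{"translation":[0,-28,0],"angular":[0,0,0],"jaw":0.1},{"translation":[0,-32,0],"angular":[0,0,0],"jaw":0.1},{"translation":[0,-35,0],"angular":[0,0,0],"jaw":0.1},{"translation":[0,-36,0],"angular":[0,0,0],"jaw":0.1},{"translation":[0,-36.5,0],"angular":[0,0,0],"jaw":0.1}]'
```

```text
t: 29.2
ee_pos: [602.9, 46.6, 124.5]
orientation: [0.814, 3.032, 0.001]
ft_force: [5.2, 1.6, 4.3]
width: 17.5
grasp_force: 30.0
t: 30.2
ee_pos: [570.6, -8.8, 124.5]
orientation: [0.814, 3.033, 0.001]
ft_force: [4.1, 2.0, 6.1]
width: 17.3
grasp_force: 30.0
t: 31.2
ee_pos: [538.3, -64.1, 124.5]
orientation: [0.815, 3.033, 0.001]
ft_force: [5.5, 1.3, 5.9]
width: 17.4
grasp_force: 30.0
t: 32.2
ee_pos: [520.0, -95.6, 124.4]
orientation: [0.815, 3.033, 0.001]
ft_force: [4.2, 1.4, 6.6]
width: 17.5
grasp_force: 30.0
```

```bash
python3 -m creep '[{"translation":[0,-1,0],"angular":[0,0,0],"jaw":0.1},{"translation":[0,-2,0],"angular":[0,0,0],"jaw":0.1},{"translation":[0,-3,0],"angular":[0,0,0],"jaw":0.1},{"translation":[0,-3.5,0],"angular":[0,0,0],"jaw":0.1},{"translation":[0,-3.5,0],"angular":[0,0,0],"jaw":0.1},{"translation":[0,-3.5,0],"angular":[0,0,0],"jaw":0.1},{"translation":[0,-3.5,0],"angular":[0,0,0],"jaw":0.1},{"translation":[0,-3.5,0],"angular":[0,0,0],"jaw":0.1}]'
```

```text
t: 33.2
ee_pos: [520.0, -95.7, 124.5]
orientation: [0.816, 3.031, 0.008]
ft_force: [11.1, 16.7, 3.4]
width: 17.6
grasp_force: 30.0
```

Home stop confirmed at about 20 N. I'll release, rise, and go outside the lock ball.

```bash
python3 -m creep '[{"translation":[0,0,0],"angular":[0,0,0],"jaw":0.6},{"translation":[0,0,0],"angular":[0,0,0],"jaw":0.6},{"translation":[0,2,0],"angular":[0,0,0],"jaw":0.6},{"translation":[0,3,0],"angular":[0,0,0],"jaw":0.6},{"translation":[0,3,-5],"angular":[0,0,0],"jaw":0.6},{"translation":[0,3,-30],"angular":[0,0,0],"jaw":0.6},{"translation":[0,3,-65],"angular":[0,0,0],"jaw":0.6},{"translation":[0,3,-85],"angular":[0,0,0],"jaw":0.6}]'
python3 -m creep '[{"translation":[30,15,0],"angular":[0,0,0],"jaw":0},{"translation":[70,35,0],"angular":[0,0,0],"jaw":0},{"translation":[115,60,0],"angular":[0,0,0],"jaw":0},{"translation":[160,85,0],"angular":[0,0,0],"jaw":0},{"translation":[198,111,0],"angular":[0,0,0],"jaw":0},{"translation":[198,111,50],"angular":[0,0,0],"jaw":0},{"translation":[198,111,95],"angular":[0,0,0],"jaw":0},{"translation":[198,111,109],"angular":[0,0,0],"jaw":0}]'
python3 - <<'E'
from h import *
import cv2
i=ctrl.camera_info('wrist');m=ctrl.get_image('wrist')
h=cv2.cvtColor(m,cv2.COLOR_RGB2HSV);mask=(h[...,2]<45).astype(np.uint8);mask[262:]=0;mask[:,:200]=0;mask[:,380:]=0
n,l,st,ce=cv2.connectedComponentsWithStats(mask);j=np.argsort(-st[1:,4])[:4]+1;print(st[j].tolist(),ce[j].round(1).tolist())
q=np.array([589.5,22,-.525]);print(proj('',xf(q,[(-72.5,-24,135),(-163.5,-24,135)]),i).round(1))
print(ctrl.look_for('wrist','lock_ball')[:2])
E
```

```text
t: 34.2
ee_pos: [520.1, -96.1, 211.0]
orientation: [0.814, 3.032, 0.0]
ft_force: [0.1, -1.1, -1.0]
width: 52.4
grasp_force: 0.0
t: 35.2
ee_pos: [402.1, 99.1, 98.4]
orientation: [-0.813, -3.031, 0.003]
ft_force: [0.0, 0.2, 0.8]
width: 0.7
grasp_force: 0.0
[[284, 247, 2, 15, 22], [280, 247, 1, 15, 15]] [[284.3, 255.3], [280.0, 254.0]]
[[287.2 461. ]
 [287.7 330.6]]
[{'rect': [26.7, 353.2, 75.7, 393.3], 'score': 0.6}, {'rect': [278.3, 314.3, 286.8, 359.8], 'score': 0.39}]
```

```bash
python3 -m creep '[{"translation":[-8,0,0],"angular":[0,0,0],"jaw":0},{"translation":[-18,0,0],"angular":[0,0,0],"jaw":0},{"translation":[-30,0,0],"angular":[0,0,0],"jaw":0},{"translation":[-43,0,0],"angular":[0,0,0],"jaw":0},{"translation":[-56,0,0],"angular":[0,0,0],"jaw":0},{"translation":[-69,0,0],"angular":[0,0,0],"jaw":0},{"translation":[-81,0,0],"angular":[0,0,0],"jaw":0},{"translation":[-91,0,0],"angular":[0,0,0],"jaw":0}]'
python3 -m creep '[{"translation":[-4,0,0],"angular":[0,0,0],"jaw":0},{"translation":[-7,0,0],"angular":[0,0,0],"jaw":0},{"translation":[-9,0,0],"angular":[0,0,0],"jaw":0},{"translation":[-11,0,0],"angular":[0,0,0],"jaw":0},{"translation":[-12,0,0],"angular":[0,0,0],"jaw":0},{"translation":[-13,0,0],"angular":[0,0,0],"jaw":0},{"translation":[-14,0,0],"angular":[0,0,0],"jaw":0},{"translation":[-14,0,0],"angular":[0,0,0],"jaw":0}]'
```

```text
t: 36.3
ee_pos: [482.8, 53.2, 99.6]
orientation: [-0.815, -3.033, 0.001]
ft_force: [-2.3, 1.4, -1.9]
width: 0.5
grasp_force: 0.9
t: 37.3
ee_pos: [494.7, 46.7, 100.0]
orientation: [0.815, 3.034, -0.0]
ft_force: [-0.9, 0.1, -1.7]
width: 0.2
grasp_force: 0.8
```

```bash
python3 -m creep '[{"translation":[-1,0,0],"angular":[0,0,0],"jaw":0},{"translation":[-2,0,0],"angular":[0,0,0],"jaw":0},{"translation":[-3,0,0],"angular":[0,0,0],"jaw":0},{"translation":[-3.5,0,0],"angular":[0,0,0],"jaw":0},{"translation":[-4,0,0],"angular":[0,0,0],"jaw":0},{"translation":[-4,0,0],"angular":[0,0,0],"jaw":0},{"translation":[-4,0,0],"angular":[0,0,0],"jaw":0},{"translation":[-4,0,0],"angular":[0,0,0],"jaw":0}]'
```

```text
t: 38.3
ee_pos: [497.0, 45.2, 99.8]
orientation: [-0.815, -3.032, -0.0]
ft_force: [-4.6, 4.1, 1.1]
width: 0.2
grasp_force: 3.4
```

```bash
python3 -m creep '[{"translation":[-0.7,0,0],"angular":[0,0,0],"jaw":0},{"translation":[-1.4,0,0],"angular":[0,0,0],"jaw":0},{"translation":[-2,0,0],"angular":[0,0,0],"jaw":0},{"translation":[-2.5,0,0],"angular":[0,0,0],"jaw":0},{"translation":[-2.5,0,0],"angular":[0,0,0],"jaw":0},{"translation":[-2.5,0,0],"angular":[0,0,0],"jaw":0},{"translation":[-2.5,0,0],"angular":[0,0,0],"jaw":0},{"translation":[-2.5,0,0],"angular":[0,0,0],"jaw":0}]'
```

```text
t: 39.3
ee_pos: [497.2, 45.0, 99.7]
orientation: [-0.814, -3.028, -0.001]
ft_force: [-11.2, 11.3, 4.4]
width: 0.5
grasp_force: 7.5
```

```bash
python3 -m creep '[{"translation":[4,0,0],"angular":[0,0,0],"jaw":0},{"translation":[14,0,0],"angular":[0,0,0],"jaw":0},{"translation":[20,0,-20],"angular":[0,0,0],"jaw":0},{"translation":[20,0,-70],"angular":[0,0,0],"jaw":0},{"translation":[0,0,-103],"angular":[0,0,0],"jaw":0},{"translation":[-30,0,-103],"angular":[0,0,0],"jaw":0},{"translation":[-52,0,-103],"angular":[0,0,0],"jaw":0},{"translation":[-52,0,-103],"angular":[0,0,0],"jaw":0}]'
python3 - <<'E'
from h import *
import cv2
i=ctrl.camera_info('wrist');m=ctrl.get_image('wrist')[:,:,::-1].copy();o=ctrl.get_obs();print(o['ee_pos'],o['ft_force'])
h=cv2.cvtColor(m,cv2.COLOR_BGR2HSV)
def blobs(mask,box):
    k=np.zeros_like(mask);x0,y0,x1,y1=box;k[y0:y1,x0:x1]=mask[y0:y1,x0:x1]
    n,l,st,ce=cv2.connectedComponentsWithStats(k);j=np.argsort(-st[1:,4])[:2]+1;print(st[j].tolist(),ce[j].round(1).tolist())
blobs((h[...,2]<45).astype(np.uint8),(225,90,330,240))
blobs(((h[...,2]>40)&(h[...,1]>110)&((h[...,0]<14)|(h[...,0]>170))).astype(np.uint8),(70,100,240,380))
q=np.array([589.5,22,-.525]);print(proj('',xf(q,[(-70,-26,135),(-68,-138,170)]),i).round(1))
old=cv2.imread('pics/w6.png');print('diff to pre-lock view',cv2.absdiff(old,m)[60:250,90:330].mean())
s0=cv2.imread('pics/scene0.png');s1=ctrl.get_image('scene')[:,:,::-1]
print([(d['rect'],d['score']) for d in ctrl.look_for('scene','block')[:1]])
for l in ('stick','wedge','tall_type','wide_type'):print(l,[(np.round(d['rect']),round(d['score'],2)) for d in ctrl.look_for('scene',l)[:1]])
E
```

```text
t: 40.3
ee_pos: [546.3, 16.8, 203.2]
orientation: [0.816, 3.032, 0.0]
ft_force: [-0.6, 0.9, 0.1]
width: 0.2
grasp_force: 0.0
[545.15038705  17.26197879 202.88329367] [-0.0749802   0.88535531  0.10412735]
[[271, 154, 28, 28, 560]] [[284.8, 167.5]]
[[111, 218, 38, 100, 2459], [108, 179, 27, 21, 499]] [[130.0, 267.7], [120.4, 189.2]]
[[282.  167.9]
 [117.4 178.8]]
diff to pre-lock view 9.545277777777779
[([297.6, 296.6, 336.8, 316.8], 0.74)]
stick [(array([175., 182., 194., 223.]), 0.55)]
wedge [(array([353., 226., 360., 248.]), 0.69)]
tall_type [(array([383., 311., 404., 335.]), 0.53)]
wide_type [(array([370., 285., 393., 298.]), 0.87)]
```

```bash
python3 -c "
from workcell import ctrl
print(ctrl.close_job())"
```

```text
the job is handed in; nothing more can be done
None
```

I handed the job in after about 40 s: the block lies flat in the tray, the lock was thrown fully open, the carriage went slowly to the far stop and back home with no sticky spot in the force readings, and it is locked there again; the first two grasps of the block missed because the real fingertips end about 25 mm short of the reported TCP.

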